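# Take the steamer apart under the tap

## Task

Take the steamer apart: first lift off the lid and set it down flat, knob up, in the middle of the wooden board, then lift the steamer basket out of the pot and stand it upright in the black tray. Set the parts down rather than dropping them, let go of both, leave the pot standing in its place under the tap, and do not knock the tap or disturb the mug, jar and canister.

Things in the scene. Friction and masses are not known exactly. Their poses are not given: they have to be found in the camera images.
- tap: fixed steel tap with a round draining plate (184 mm across, 6 mm thick) under it; does not turn; column to the left of the pot. Origin: on the worktop straight below the nozzle; z up; +x runs level from nozzle to column, whose axis is 155 mm away (36 mm thick, 230 mm high, foot 52 mm across; a lever on top, to 263 mm). Level spout tube 22 mm thick, centred 217 mm high, ends 8 mm beyond the nozzle axis
- nozzle (a point): centre of the lower end of the tap's nozzle (24 mm across), 185 mm above the worktop; axes of the tap. It hangs right above the lid's knob, so there is no room for an upright gripper over the pot: lean it 30 to 45 degrees, coming down from the side away from the column (the right)
- pot: loose round aluminium pot, 150 mm across, 142 mm inside the rim, 80 mm high, about 0.6 kg, standing on the draining plate under the nozzle (its axis 6 to 20 mm from the nozzle's, on the side away from the column). Two small dark loop handles at its +x and -x sides reach 101 mm from the axis, at 60 mm height. Origin: centre of its underside; z up
- basket: loose steel steamer basket in the pot, under the lid at first; 114 mm across at the flat foot, 128 mm at the top, 52 mm high, about 0.2 kg. Its top brim, 152 mm across, 4 mm thick, rests on the pot's rim; its foot is 32 mm above the pot's underside: raise it 50 mm to clear the rim. Inside: floor 4 mm thick, radius 54 mm at the floor, 59 mm at the top. Origin: centre of its underside; z up
- basket_bar (a point): centre of the black flat bar on the thin post in the middle of the basket, to hold it by: 34 mm long along the basket's x, 10 mm thick along y, 24 mm high; 32 mm above the basket's origin, so the bar spans 20 to 44 mm. Axes of the basket
- lid: loose, slightly domed aluminium lid, 154 mm across, about 0.25 kg, lying on the basket's brim. A disc 110 mm across and 5 mm deep under it sits loosely inside the basket: lift it 5 mm to free it. Dome top 22 mm above the origin. Origin: centre of the disc's lower face, its lowest, on which it stands when set on something flat; z up
- lid_knob (a point): centre of the black bar knob on a short stem above the lid: 34 mm long along the lid's x, 14 mm thick along y, 26 mm high; 43 mm above the lid's origin, so the bar spans 30 to 56 mm. Axes of the lid
- board: fixed square board of pale wood, 180 x 180 mm, 18 mm thick, flat on the worktop to the right of the pot (-y); either it or the tray is the nearer one. Origin: centre of its underside; x and y along its edges, z up
- tray: fixed square shallow black plastic tray, 180 x 180 mm, open on top, walls 22 mm high and 5 mm thick, inner floor 5 mm above the worktop, to the right of the pot beside the board, nearer or farther than it. Origin: centre of its underside; x and y along its edges, z up
- mug: loose white mug, 80 mm across, 85 mm high, a bystander. Origin: centre of its underside
- jar: loose green glass jar with black cap, 64 mm across, 110 mm high, a bystander. Origin: centre of its underside
- canister: loose dark steel canister, 70 mm across, 100 mm high, a bystander. Origin: centre of its underside
There are look-alikes about, which are no part of the job. Leave any red look-alike of the lid alone.

How it is judged (in metres and radians):
On the way, in this order (a step that is already met when the one before it is completed fails the run):
1. the lid lies flat, knob up, in the middle of the board (within 40 mm) and is released, while the basket is still in the pot (horizontal distance between lid and board below 0.04 m and z of lid in the frame of board below 0.022 m and angle between lid's own z axis and vertical below 0.1 rad and contact force between the fingers and lid below 0.1 N and horizontal distance between basket and pot below 0.015 m and z of basket in the frame of pot below 0.04 m), for 0.2 s.
2. the basket stands upright on the tray's floor and is released (horizontal distance between basket and tray below 0.045 m and z of basket in the frame of tray below 0.01 m and angle between basket's own z axis and vertical below 0.1 rad and contact force between the fingers and basket below 0.1 N), for 0.2 s.
At the end, for the whole second after the job is handed in: The lid lies flat on the wooden board, knob up (within 0.1 rad), its centre within 40 mm of the board's; the basket stands upright (within 0.1 rad) on the floor of the black tray, its centre within 45 mm of the tray's; the pot stands upright within 30 mm of where it was; all are at rest (horizontal distance between lid and board below 0.04 m and z of lid in the frame of board below 0.022 m and angle between each of lid, basket, pot's own z axis and vertical below 0.1 rad and horizontal distance between basket and tray below 0.045 m and z of basket in the frame of tray below 0.01 m and distance of pot from where it was at the start of the episode below 0.03 m and linear speed of each of lid, basket, pot below 0.02 m/s); the robot touches nothing.
It fails at once if the lid is dropped or thrown (moves faster than 0.6 m/s out of the fingers) (linear speed of lid above 0.6 m/s and contact force between the fingers and lid below 0.05 N).
It fails at once if the basket is dropped or thrown (moves faster than 0.6 m/s out of the fingers) (linear speed of basket above 0.6 m/s and contact force between the fingers and basket below 0.05 N).
It fails at once if the pot is lifted or tipped (lean above 0.3 rad, or 40 mm from its place) (angle between pot's own z axis and vertical above 0.3 rad or distance of pot from where it was at the start of the episode above 0.04 m).
It fails at once if the tap is knocked (more than 15 N, from the robot or from a part it carries) (contact force between any of the arm, the fingers, lid, basket and tap above 15 N).
It fails at once if the mug, jar or canister is moved more than 30 mm (distance of any of mug, jar, canister from where it was at the start of the episode above 0.03 m).
It also fails if it takes over 72 s, if anything falls off the work surface, if the arm or the gripper's body presses on something with over 40 N, if the wrist force passes 120 N, or if a joint passes its speed limit or range.

## Robot

A 6-joint arm with a two-finger parallel gripper is mounted at the origin on the work surface. World frame = base frame: x ahead of the robot, y to its left, z up, the work surface at z = 0. Lengths are in mm, angles in rad, forces in N, time in s.
With the tool pointing down it reaches from about 400 to 925 mm from the base axis. Payload 12.5 kg.
Tool frame: the origin (TCP) lies at the very end of the fingers, on their centre line; the grasp point (between the pads) lies env.grip_point_offset behind it (env.grip_point_offset is the distance from the TCP to the grasp point, in mm); y points along the fingers, z is the direction in which the jaws open and shut, and the axes are right-handed (so a half turn about y gives the same grasp; the last joint's range is limited). The gripper opens to 95 mm and grips with 3 to 60 N. Pads are 20 mm wide; open, the fingers measure 119 mm over their backs; the gripper's body (75 mm by 180 mm) begins 59 mm behind the grasp point.
Start: joints at [-1.37, 0.491, 1.559, -0, 1.092, -0.106], TCP at [188.779, -595.827, 214.661] pointing down, gripper open.
Joint ranges: [-3.1, 3.1], [-0.84, 2.19], [0.05, 2.79], [-1.13, 4.28], [0.06, 2.93], [-2.69, 2.69]. Speed limits (rad/s): [2.22, 2.22, 2.79, 3.14, 3.14, 3.14].

## Interface

Orientations are given as [roll, pitch, yaw] about the fixed x, y, z axes, in that order (R = Rz(yaw) Ry(pitch) Rx(roll)).
In Python, from cell import readout, read_camera, env, nets gives the robot as it stands.
- The arm moves only by the tool apply_moves, never from a script. Its argument "increments" is a list of rows, each a list of 3 entries, a list of its own where there are three numbers: the shift along the tool's x, y, z in cm, then the turn, a rotation vector about the tool's x, y, z in degrees, then the finger opening in cm, from 0 to 9.51. A call has exactly 5 rows; each row shifts and turns the pose as measured when the row begins, along the tool's axes as they then stand; what a row does not reach is not made up. A row lasts 1/8 s, in which the tool goes at most 62.5 mm and 10.7 degrees, less where a joint would pass 70% of its speed; a pose out of reach is approached as far as the arm can. A call with a gripper value outside its range is refused whole. The fingers move at their own pace and stop on an object; the grip force is fixed at half the most. Time passes only in rows, so rows that do not move let the fingers close, or fill a call up. It gives the time, the measured TCP pose, the force and the opening at its end, in the units of the state.
- readout.state(): the state, without advancing time (a new reading comes with each control period).
- read_camera(name): name is "side" or "top" or "wrist"; returns a dict with "img" (480x640x3 uint8, red, green, blue), "vfov" (degrees; the focal length in pixels is half the picture's height over the tangent of half this angle, whatever the lens; pixels are square), "cx", "cy" (the principal point, pixels), "rvec" (rotation vector, rad) and "tvec" (3), from world to camera coordinates, as OpenCV has them; the wrist camera has in their place "mount" (4x4, takes a point from camera to tool coordinates, whose origin is the TCP and whose axes are the tool frame's). Camera axes: x right, y down, z forward; pixel columns grow to the right and rows downward; lengths in mm; the calibration is good to about 2 mm. A picture is of the moment at which its call begins: read the wrist's pose just before it. There is no depth.
- env.job_done(): hands the job in, once; it reports no verdict.
Trained networks look in a picture, given as the dict that the camera call returned (one of the last four; its "shot" number tells which), for a name from the list of things; names that differ only in an ending like _2 or _b are one class to them, and where a whole thing is asked for, a point or a joint stands for the part that bears it (a point fixed in the world has none). Each returns a list of dicts, best first, with "confidence" (0 to 1); they miss things now and then, are a little off and sometimes report something else, mostly with a low value. They report only what shows in the picture. A call takes as long as a camera call. They do not tell look-alikes from the thing itself.
- nets.look_for(picture, thing): "point" ([x, y, z] in mm, in the coordinates of the camera as it stood for that picture, good to about 4 mm: the middle of the surface that is visible of it).
- nets.mark_of(picture, thing): "point" ([x, y, z] in mm, in the coordinates of the camera as it stood for that picture, good to about 4 mm: a listed point, or the origin of a listed thing).
The state is a dict: "t": time; "joints": joint angles; "qvel": joint speeds; "tau": joint torques, N m; "eef_pos": TCP position; "tcp_rot": TCP orientation; "ft_force": force on the tool from outside, world axes, zero at the start; "moment": the same for the moment, N m; "opening": opening from 0.0 (shut) to 1.0 (fully open).
Only numpy, scipy, OpenCV 4.12 (cv2) and the standard library are available. Lean on these libraries where they do the work, as an engineer would, in place of code of your own. Each camera call takes 0.05 s, during which the arm holds its last target. There are 200 camera calls.

## Working session

There is one attempt and no reset: what is moved stays moved. The work goes in short steps, Python scripts to look and compute and a tool call to move; the robot and the scene stay as the last step left them, time stands still between calls to the robot, and variables do not carry over. Pictures are saved under pics/ and viewed, about 8 in all and at most 12, crops included, and the job is handed in when it is done.

Besides the shell and the picture viewer there is one more tool, called by a JSON object that holds its "name" and its "arguments", one argument or row to a line. apply_moves: Moves the arm, as the interface text tells. Its arguments: {"type":"object","properties":{"increments":{"type":"array"}},"required":["increments"]}

```bash
mkdir -p pics; ls
cat > h.py <<'E'
import numpy as np, cv2
from scipy.spatial.transform import Rotation as R
from cell import readout, read_camera, env, nets
np.set_printoptions(precision=1,suppress=True)
def T_tool():
    s=readout.state(); T=np.eye(4); T[:3,:3]=R.from_euler('xyz',s['tcp_rot']).as_matrix(); T[:3,3]=s['eef_pos']; return T
def cam(name):
    T=T_tool(); p=read_camera(name)
    if name=='wrist': W=T@np.array(p['mount'])
    else:
        W=np.eye(4); r=R.from_rotvec(np.ravel(p['rvec'])).as_matrix(); W[:3,:3]=r.T; W[:3,3]=-r.T@np.ravel(p['tvec'])
    return p,W
def w(W,pt): return W[:3,:3]@np.array(pt)+W[:3,3]
def px(p,W,P):
    f=240/np.tan(np.radians(p['vfov'])/2); c=W[:3,:3].T@(np.array(P,float)-W[:3,3]); return np.array([p['cx']+f*c[0]/c[2],p['cy']+f*c[1]/c[2]])
def ray(p,W,uv,z):
    f=240/np.tan(np.radians(p['vfov'])/2); d=W[:3,:3]@np.array([(uv[0]-p['cx'])/f,(uv[1]-p['cy'])/f,1]); o=W[:3,3]; return o+d*(z-o[2])/d[2]
def show(p,name): cv2.imwrite('pics/'+name,p['img'][:,:,::-1])
def find(p,W,names,marks=True,n=3):
    for t in names:
        for fn in (['mark_of','look_for'] if marks=='both' else ['mark_of']):
            for d in getattr(nets,fn)(p,t)[:n]: print(p.get('shot'),fn,t,round(d['confidence'],2),w(W,d['point']))
E
python3 - <<'E'
from h import *
print(readout.state(), env.grip_point_offset)
for c in ['top','side']:
    p,W=cam(c); show(p,c+'0.png'); print(c,W[:3,3],W[:3,2])
    find(p,W,['nozzle','tap','pot','lid','lid_knob','basket','board','tray','mug','jar','canister'],n=3)
E
```

```text
pics
{'t': 0.0, 'joints': array([-1.4,  0.5,  1.6, -0. ,  1.1, -0.1]), 'qvel': array([ 0., -0.,  0., -0., -0., -0.]), 'tau': array([ -0. , -61.3, -25.8,   0.1,   0. ,  -0. ]), 'eef_pos': array([ 188.7, -595.6,  214.1]), 'tcp_rot': array([-1.6,  0. , -2.8]), 'ft_force': array([0.1, 0.4, 0.6]), 'moment': array([-0., -0.,  0.]), 'opening': 1.0015476493452276} 18.8
top [ 290.6   16.1 1689.6] [ 0.2 -0.  -1. ]
1 mark_of nozzle 0.64 [534.1 204.7 182.8]
1 mark_of tap 0.42 [547.3 193.6 124.8]
1 mark_of lid 0.95 [546.4 198.9  83.9]
1 mark_of lid 0.92 [245.3 403.2  -1. ]
1 mark_of lid 0.68 [268.3 214.1   1.1]
1 mark_of lid_knob 0.82 [241.2 407.8  44.5]
1 mark_of lid_knob 0.8 [797.5 191.9  42.5]
1 mark_of lid_knob 0.79 [548.4 193.7 123.3]
1 mark_of board 0.77 [ 528.5 -105.6   -2.6]
1 mark_of tray 0.66 [ 471.4 -325.4    1.7]
1 mark_of mug 0.96 [726.2 -26.5  -1.6]
1 mark_of mug 0.73 [ 731.7 -190.2   -2.9]
1 mark_of mug 0.52 [534.6 203.5 186.8]
1 mark_of jar 0.75 [ 735.2 -191.2   -7.1]
1 mark_of jar 0.29 [549.3 191.7 125.4]
1 mark_of canister 0.68 [ 684.5 -348.     3.6]
side [ 307.4 1156.9  793.5] [ 0.2 -0.9 -0.5]
2 mark_of nozzle 0.97 [532.9 205.6 186.7]
2 mark_of tap 0.87 [537.3 201.8   0.1]
2 mark_of tap 0.36 [543.3 200.7  36.8]
2 mark_of pot 0.58 [540.5 195.2   7.8]
2 mark_of pot 0.18 [ 528.5 -112.9    1.9]
2 mark_of lid 0.74 [547.8 195.3  85.8]
2 mark_of lid 0.71 [246.1 405.5  -1.1]
2 mark_of lid 0.7 [798.8 192.3  -1.2]
2 mark_of lid_knob 0.68 [272.6 213.2  43.1]
2 mark_of lid_knob 0.65 [546.  198.  129.1]
2 mark_of lid_knob 0.59 [240.6 405.8  42.8]
2 mark_of basket 0.45 [545.2 197.9  40.2]
2 mark_of basket 0.16 [722.8 -21.5   0.3]
2 mark_of board 0.56 [ 529.3 -111.9    2.3]
2 mark_of tray 0.84 [ 468.2 -332.1    1.9]
2 mark_of mug 0.87 [725.7 -23.7  -1.5]
2 mark_of jar 0.59 [ 731.  -185.8   -0. ]
2 mark_of canister 0.56 [ 674.8 -349.8    0.3]
```

View pics/top0.png

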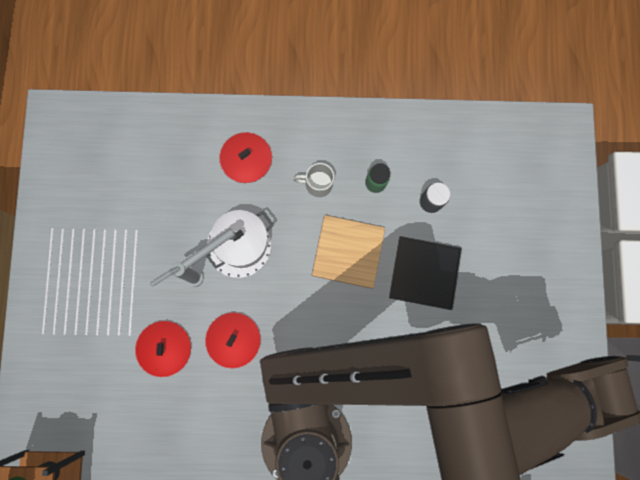

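View pics/side0.png

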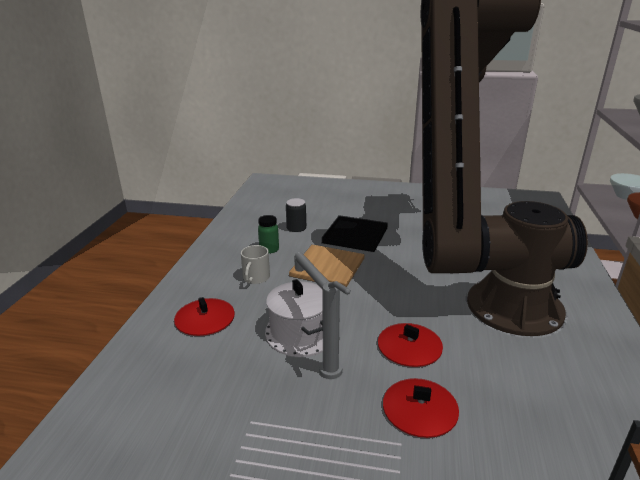

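The pot stands under the tap at top (240,237), with the column toward lower left. The board is at (348,250), the tray at (425,272), and there are three red look-alike lids. I'll crop closer to get the knob yaw and the tap direction.

Run:
```python
from h import *
a=cv2.imread('pics/top0.png')[190:300,140:290]; b=cv2.imread('pics/side0.png')[240:390,250:400]
a=cv2.resize(a,None,fx=3,fy=3,interpolation=cv2.INTER_CUBIC); b=cv2.resize(b,None,fx=3,fy=3,interpolation=cv2.INTER_CUBIC)
o=np.zeros((450,900,3),np.uint8); o[:330,:450]=a; o[:,450:]=b; cv2.imwrite('pics/c.png',cv2.resize(o,(800,400)))
p,W=cam('top')
for uv,z in [((155,282),255),((237,228),228),((190,272),230)]: print(uv,z,ray(p,W,uv,z))
for a in range(90,150,10):
    d=np.array([np.cos(np.radians(a)),np.sin(np.radians(a)),0]); P=np.array([533,205,228]); print(a,px(p,W,P+155*d))
s,V=cam('side'); print('side')
for a in range(90,150,10):
    d=np.array([np.cos(np.radians(a)),np.sin(np.radians(a)),0]); P=np.array([533,205,0]); print(a,px(s,V,P+155*d))
print(T_tool())
```

```text
(155, 282) 255 [407.7 373.7 255. ]
(237, 228) 228 [548.7 184.8 228. ]
(190, 272) 230 [436.  295.8 230. ]
90 [166.2 232.7]
100 [166.5 243.5]
110 [168.8 253.9]
120 [172.9 263.9]
130 [178.7 272.9]
140 [186.1 280.8]
side
90 [288.6 375.4]
100 [300.6 376.2]
110 [312.6 375.4]
120 [324.3 373.2]
130 [335.1 369.6]
140 [344.7 364.8]
[[  -1.    -0.     0.3  188.8]
 [  -0.3   -0.    -1.  -595.8]
 [   0.    -1.     0.   214.7]
 [   0.     0.     0.     1. ]]
```

View pics/c.png

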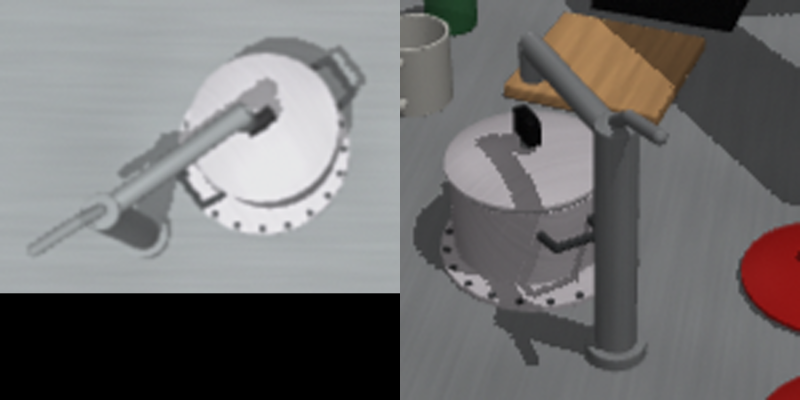

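```bash
cat >> h.py <<'E'
import json
def tgtR(az,th,flip=False):
    "az: azimuth (deg) of side the gripper leans to, th lean deg"
    a=np.radians(az);t=np.radians(th); u=np.array([np.cos(a),np.sin(a),0])
    y=-(np.sin(t)*u+np.cos(t)*np.array([0,0,1])); z=np.cross([0,0,1],u)*(-1 if flip else 1)
    return np.column_stack([np.cross(y,z),y,z])
def plan(P,Rt,op,step=45,ang=8,hold=0):
    T=T_tool(); R0=R.from_matrix(T[:3,:3]); rv=(R0.inv()*R.from_matrix(Rt)).as_rotvec(degrees=True)
    d=np.array(P,float)-T[:3,3]; n=int(max(np.ceil(np.linalg.norm(d)/step),np.ceil(np.linalg.norm(rv)/ang),1)); n=-(-(n+hold)//5)*5-hold
    rows=[]
    for k in range(n):
        Rk=R0*R.from_rotvec(rv*k/n,degrees=True); rows.append([(Rk.inv().apply(d)/n/10).round(2).tolist(),(rv/n).round(2).tolist(),op])
    rows+= [[[0,0,0],[0,0,0],op]]*hold
    for i in range(0,len(rows),5): print(json.dumps(rows[i:i+5]))
    print('end err', 'dist',np.linalg.norm(d).round(1),'rot',np.linalg.norm(rv).round(1))
def off(Rt,back): return -Rt[:,1]*back   # vector from grasp point backwards
E
python3 - <<'E'
from h import *
Rt=tgtR(-54,42); plan([625,70,280],Rt,9.0,step=50)
E
```

```text
[[[-3.08, -0.33, -2.51], [-1.97, -5.14, 1.42], 9.0], [[-3.3, -0.17, -2.24], [-1.97, -5.14, 1.42], 9.0], [[-3.49, -0.01, -1.93], [-1.97, -5.14, 1.42], 9.0], [[-3.65, 0.14, -1.61], [-1.97, -5.14, 1.42], 9.0], [[-3.78, 0.28, -1.27], [-1.97, -5.14, 1.42], 9.0]]
[[[-3.86, 0.42, -0.91], [-1.97, -5.14, 1.42], 9.0], [[-3.92, 0.54, -0.55], [-1.97, -5.14, 1.42], 9.0], [[-3.94, 0.65, -0.17], [-1.97, -5.14, 1.42], 9.0], [[-3.92, 0.74, 0.2], [-1.97, -5.14, 1.42], 9.0], [[-3.86, 0.83, 0.58], [-1.97, -5.14, 1.42], 9.0]]
[[[-3.77, 0.9, 0.95], [-1.97, -5.14, 1.42], 9.0], [[-3.65, 0.95, 1.32], [-1.97, -5.14, 1.42], 9.0], [[-3.49, 0.99, 1.67], [-1.97, -5.14, 1.42], 9.0], [[-3.3, 1.01, 2.01], [-1.97, -5.14, 1.42], 9.0], [[-3.08, 1.01, 2.33], [-1.97, -5.14, 1.42], 9.0]]
[[[-2.83, 1.0, 2.63], [-1.97, -5.14, 1.42], 9.0], [[-2.56, 0.97, 2.91], [-1.97, -5.14, 1.42], 9.0], [[-2.26, 0.93, 3.16], [-1.97, -5.14, 1.42], 9.0], [[-1.95, 0.87, 3.38], [-1.97, -5.14, 1.42], 9.0], [[-1.61, 0.79, 3.57], [-1.97, -5.14, 1.42], 9.0]]
end err dist 798.7 rot 113.8
```

{"name": "apply_moves", "arguments": {
  "increments": [
    [[-3.1,-0.3,-2.5],[-2,-5.1,1.4],9],
    [[-3.3,-0.2,-2.2],[-2,-5.1,1.4],9],
    [[-3.5,0,-1.9],[-2,-5.1,1.4],9],
    [[-3.6,0.1,-1.6],[-2,-5.1,1.4],9],
    [[-3.8,0.3,-1.3],[-2,-5.1,1.4],9]
  ]
}}

```text
t: 1.92
eef_pos: [299.1, -426.4, 231.7]
tcp_rot: [-1.717, 0.161, -2.39]
ft_force: [0.6, 0.7, 0.5]
opening: 0.945
```

{"name": "apply_moves", "arguments": {
  "increments": [
    [[-3.9,0.4,-0.9],[-2,-5.1,1.4],9],
    [[-3.9,0.5,-0.5],[-2,-5.1,1.4],9],
    [[-3.9,0.6,-0.2],[-2,-5.1,1.4],9],
    [[-3.9,0.7,0.2],[-2,-5.1,1.4],9],
    [[-3.9,0.8,0.6],[-2,-5.1,1.4],9]
  ]
}}

```text
t: 2.55
eef_pos: [409.7, -254.3, 252.2]
tcp_rot: [-1.78, 0.37, -1.945]
ft_force: [-0.4, 1.4, -0.7]
opening: 0.948
```

{"name": "apply_moves", "arguments": {
  "increments": [
    [[-3.8,0.9,1],[-2,-5.1,1.4],9],
    [[-3.6,1,1.3],[-2,-5.1,1.4],9],
    [[-3.5,1,1.7],[-2,-5.1,1.4],9],
    [[-3.3,1,2],[-2,-5.1,1.4],9],
    [[-3.1,1,2.3],[-2,-5.1,1.4],9]
  ]
}}

```text
t: 3.18
eef_pos: [518.2, -80.0, 271.2]
tcp_rot: [-1.737, 0.583, -1.463]
ft_force: [0.1, -0.9, -0.0]
opening: 0.946
```

Run:
```python
from h import *
Rt=tgtR(-54,42); plan([630,75,285],Rt,9.0,step=40)
print(readout.state()['joints'])
```

```text
[[[-2.52, 0.89, 2.74], [-1.78, -4.83, 1.28], 9.0], [[-2.26, 0.86, 2.97], [-1.78, -4.83, 1.28], 9.0], [[-1.99, 0.81, 3.18], [-1.78, -4.83, 1.28], 9.0], [[-1.69, 0.75, 3.36], [-1.78, -4.83, 1.28], 9.0], [[-1.39, 0.68, 3.51], [-1.78, -4.83, 1.28], 9.0]]
end err dist 191.6 rot 26.5
[-0.5  0.5  1.6  0.4  1.6 -0.7]
```

{"name": "apply_moves", "arguments": {
  "increments": [
    [[-2.6,0.9,2.7],[-1.8,-4.8,1.3],9],
    [[-2.4,0.9,3],[-1.8,-4.8,1.3],9],
    [[-2.1,0.8,3.2],[-1.8,-4.8,1.3],9],
    [[-1.8,0.8,3.4],[-1.8,-4.8,1.3],9],
    [[-1.5,0.7,3.6],[-1.8,-4.8,1.3],9]
  ]
}}

```text
t: 3.8
eef_pos: [632.0, 86.6, 288.3]
tcp_rot: [-1.567, 0.738, -0.927]
ft_force: [0.7, -0.6, 0.1]
opening: 0.948
```

Run:
```python
from h import *
s=readout.state(); print(s['eef_pos'],s['joints'])
p,W=cam('wrist'); show(p,'w1.png'); find(p,W,['lid','lid_knob','pot','nozzle','basket']); print(np.array(p['mount']))
for c in ['top','side']:
    p,W=cam(c); find(p,W,['lid','lid_knob','pot','nozzle'],n=4)
```

```text
[632.   86.6 288.3] [-0.2  0.7  1.2  0.5  1.8 -0.8]
5 mark_of lid 0.9 [547.  198.3  87.8]
5 mark_of lid 0.79 [247.9 407.9   2.4]
5 mark_of lid 0.7 [276.  211.9  -0.9]
5 mark_of lid_knob 0.92 [244.7 407.6  42.8]
5 mark_of lid_knob 0.83 [274.8 210.2  43.2]
5 mark_of lid_knob 0.55 [547.8 194.1 124.8]
5 mark_of nozzle 0.84 [539.1 203.2 189.1]
[[   0.     1.     0.2  -65.8]
 [  -0.    -0.2    1.  -170.5]
 [   1.    -0.    -0.     1.5]
 [   0.     0.     0.     1. ]]
6 mark_of lid 0.98 [242.8 406.5   0.2]
6 mark_of lid 0.86 [545.6 197.8  82.3]
6 mark_of lid 0.84 [798.8 194.   -1.9]
6 mark_of lid 0.37 [ 527.8 -108.    -2.2]
6 mark_of lid_knob 0.78 [241.9 408.5  45.4]
6 mark_of lid_knob 0.65 [549.1 195.7 123.9]
6 mark_of lid_knob 0.63 [797.2 190.5  38.9]
6 mark_of nozzle 0.9 [533.7 201.8 185.3]
6 mark_of nozzle 0.73 [ 475.  -330.1    2.6]
7 mark_of lid 0.77 [798.3 194.   -0.2]
7 mark_of lid 0.74 [270.2 212.7  -2.6]
7 mark_of lid 0.7 [549.  195.7  86.1]
7 mark_of lid 0.58 [244.5 406.4  -3.9]
7 mark_of lid_knob 0.76 [545.7 197.1 127.6]
7 mark_of lid_knob 0.69 [244.4 403.5  41.5]
7 mark_of lid_knob 0.68 [802.4 189.6  48.8]
7 mark_of lid_knob 0.47 [532.7 206.8 186.1]
7 mark_of pot 0.66 [544.8 194.2   8. ]
7 mark_of nozzle 0.89 [534.  205.4 185.1]
```

View pics/w1.png

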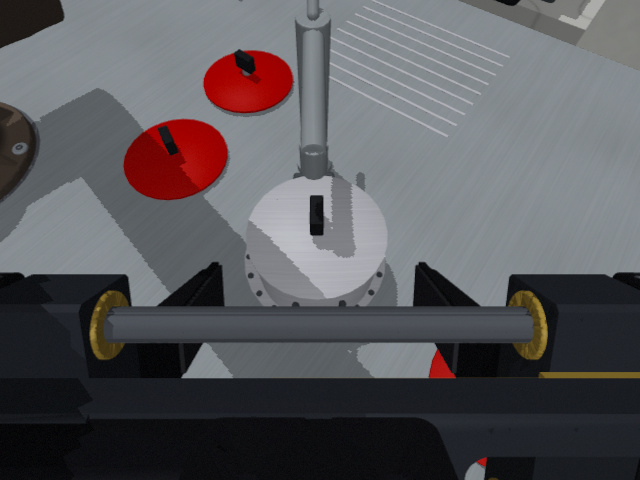

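The wrist view shows the white lid's knob at (316,215). Its long side is vertical in the picture, so the jaws (horizontal in the picture) already lie across it. The tap is straight behind it. I'll do the pre-approach next.

Run:
```python
from h import *
p,W=cam('wrist')
for az in (-49,-54,-59):
    u=np.array([np.cos(np.radians(az)),np.sin(np.radians(az)),0]); c=np.array([547,196.5,141])
    print(az,px(p,W,c-17*u),px(p,W,c+17*u))
Rt=tgtR(-54,42); u=np.array([.588,-.809,0]); G=np.array([547,196.5,132])+5*u
plan(G+off(Rt,80-18.8),Rt,5.0,step=30)
```

```text
-49 [313.6 192. ] [316.2 221. ]
-54 [315.1 192. ] [314.6 221.1]
-59 [316.5 192.1] [313.1 221. ]
[[[0.11, 2.9, -0.05], [0.06, 0.1, -0.05], 5.0], [[0.1, 2.9, -0.05], [0.06, 0.1, -0.05], 5.0], [[0.1, 2.9, -0.05], [0.06, 0.1, -0.05], 5.0], [[0.1, 2.9, -0.05], [0.06, 0.1, -0.05], 5.0], [[0.1, 2.9, -0.06], [0.06, 0.1, -0.05], 5.0]]
end err dist 145.0 rot 0.6
```

{"name": "apply_moves", "arguments": {
  "increments": [
    [[0.1,2.9,-0.05],[0,0.1,0],5],
    [[0.1,2.9,-0.05],[0,0.1,0],5],
    [[0.1,2.9,-0.05],[0,0.1,0],5],
    [[0.1,2.9,-0.05],[0,0.1,0],5],
    [[0.1,2.9,0],[0,0.1,0],5]
  ]
}}

```text
t: 5.28
eef_pos: [573.7, 160.7, 175.5]
tcp_rot: [-1.573, 0.734, -0.942]
ft_force: [-0.5, -0.1, -0.5]
opening: 0.535
```

Run:
```python
from h import *
p,W=cam('wrist'); show(p,'w2.png'); find(p,W,['lid','lid_knob','nozzle'])
az=-54;u=np.array([np.cos(np.radians(az)),np.sin(np.radians(az)),0]); v=np.array([-u[1],u[0],0]);c=np.array([547,196.5,141])
im=p['img'][:,:,::-1].copy()
for a in(-17,17):
  for b in (-7,7):
    for h in (0,-26): cv2.circle(im,tuple(px(p,W,c+a*u+b*v+[0,0,h]).astype(int)),2,(0,255,0) if h==0 else (0,0,255),-1)
cv2.imwrite('pics/w2.png',im)
Rt=tgtR(-54,42); G=np.array([547,196.5,132])+5*u
plan(G+off(Rt,-18.8),Rt,5.0,step=30)
```

```text
9 mark_of lid 0.96 [274.5 212.1  -0.7]
9 mark_of lid 0.8 [249.7 406.4   2.1]
9 mark_of lid 0.78 [547.9 195.9  85.2]
9 mark_of lid_knob 0.76 [546.5 195.2 125.7]
9 mark_of lid_knob 0.7 [245.6 407.8  44.3]
9 mark_of lid_knob 0.6 [271.3 211.5  42.1]
9 mark_of nozzle 0.85 [540.2 203.3 183.7]
[[[-0.0, 1.58, -0.01], [0.03, 0.01, -0.01], 5.0], [[-0.0, 1.58, -0.01], [0.03, 0.01, -0.01], 5.0], [[-0.0, 1.58, -0.02], [0.03, 0.01, -0.01], 5.0], [[-0.0, 1.58, -0.02], [0.03, 0.01, -0.01], 5.0], [[-0.01, 1.58, -0.02], [0.03, 0.01, -0.01], 5.0]]
end err dist 79.1 rot 0.2
```

View pics/w2.png

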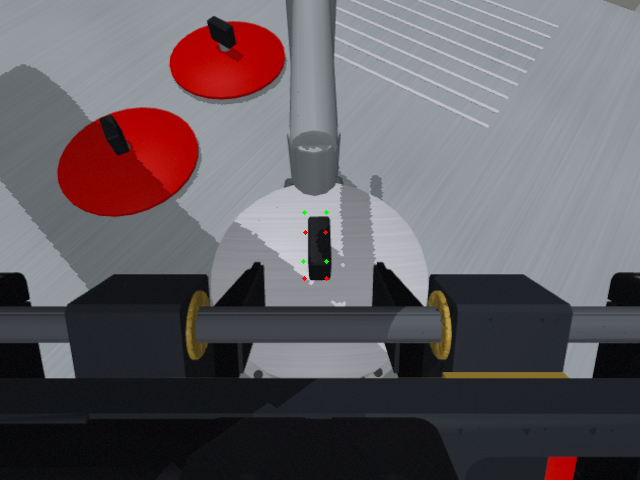

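The model fits within about 2 mm: the projected corners lie on the knob at (309–330, 216–280). Now the approach and grip.

{"name": "apply_moves", "arguments": {
  "increments": [
    [[0,1.6,0.02],[0,0,0],5],
    [[0,1.6,0.02],[0,0,0],5],
    [[0,1.6,0.02],[0,0,0],5],
    [[0,1.6,0.02],[0,0,0],5],
    [[0,1.5,0.02],[0,0,0],5]
  ]
}}

```text
t: 6.1
eef_pos: [543.9, 205.0, 115.8]
tcp_rot: [-1.569, 0.732, -0.941]
ft_force: [-0.6, 0.1, -0.7]
opening: 0.522
```

{"name": "apply_moves", "arguments": {
  "increments": [
    [[0,0,0],[0,0,0],0.5],
    [[0,0,0],[0,0,0],0.5],
    [[0,0,0],[0,0,0],0.5],
    [[0,0,0],[0,0,0],0.5],
    [[0,0,0],[0,0,0],0.5]
  ]
}}

```text
t: 6.72
eef_pos: [543.9, 205.1, 115.6]
tcp_rot: [-1.569, 0.732, -0.94]
ft_force: [0.5, -0.5, -2.8]
opening: 0.145
```

Run:
```python
from h import *
T=T_tool(); Rt=T[:3,:3]; P=T[:3,3]
plan(P+[0,0,14],Rt,0.5)
```

```text
[[[-0.19, -0.21, 0.0], [0.0, 0.0, 0.0], 0.5], [[-0.19, -0.21, 0.0], [0.0, 0.0, 0.0], 0.5], [[-0.19, -0.21, 0.0], [0.0, 0.0, 0.0], 0.5], [[-0.19, -0.21, 0.0], [0.0, 0.0, 0.0], 0.5], [[-0.19, -0.21, 0.0], [0.0, 0.0, 0.0], 0.5]]
end err dist 14.0 rot 0.0
```

{"name": "apply_moves", "arguments": {
  "increments": [
    [[-0.19,-0.21,0],[0,0,0],0.5],
    [[-0.19,-0.21,0],[0,0,0],0.5],
    [[-0.19,-0.21,0],[0,0,0],0.5],
    [[-0.19,-0.21,0],[0,0,0],0.5],
    [[-0.19,-0.21,0],[0,0,0],0.5]
  ]
}}

```text
t: 7.35
eef_pos: [544.0, 204.8, 130.4]
tcp_rot: [-1.569, 0.731, -0.941]
ft_force: [0.9, -0.2, -2.0]
opening: 0.144
```

Run:
```python
from h import *
T=T_tool(); Rt=T[:3,:3]; P=T[:3,3]; print(P, readout.state()['ft_force'],readout.state()['opening'])
p,W=cam('side'); find(p,W,['lid','lid_knob','board','pot'],n=4)
p,W=cam('top'); find(p,W,['lid','board','tray'],n=4)
plan(P+[60,-82,40],Rt,0.5,step=21)
```

```text
[544.  204.8 130.4] [ 0.9 -0.2 -2. ] 0.14368005468025666
10 mark_of lid 0.97 [795.7 194.5  -2. ]
10 mark_of lid 0.67 [271.  212.2  -2.1]
10 mark_of lid 0.63 [552.4 196.2 100.5]
10 mark_of lid 0.6 [242.2 410.   -4. ]
10 mark_of lid_knob 0.96 [245.  402.8  44.4]
10 mark_of lid_knob 0.94 [275.3 213.9  41.4]
10 mark_of lid_knob 0.66 [548.4 196.8 145.9]
10 mark_of lid_knob 0.58 [803.6 192.3  42.7]
10 mark_of board 0.81 [ 528.4 -112.4    2.1]
10 mark_of pot 0.63 [544.6 194.4   9.9]
11 mark_of lid 0.89 [268.  213.    3.3]
11 mark_of lid 0.87 [243.3 405.9  -1.3]
11 mark_of lid 0.76 [545.  195.4 100.3]
11 mark_of lid 0.72 [799.7 197.9  -1. ]
11 mark_of board 0.68 [ 524.2 -107.1   -0.5]
11 mark_of tray 0.81 [ 475.5 -327.3   -1. ]
11 mark_of tray 0.45 [548.5 196.5  99.2]
[[[0.49, -0.98, 0.0], [0.0, -0.0, -0.0], 0.5], [[0.49, -0.98, 0.0], [0.0, -0.0, -0.0], 0.5], [[0.49, -0.98, 0.0], [0.0, -0.0, -0.0], 0.5], [[0.49, -0.98, 0.0], [0.0, -0.0, -0.0], 0.5], [[0.49, -0.98, 0.0], [0.0, -0.0, -0.0], 0.5]]
[[[0.49, -0.98, 0.0], [0.0, -0.0, -0.0], 0.5], [[0.49, -0.98, 0.0], [0.0, -0.0, -0.0], 0.5], [[0.49, -0.98, 0.0], [0.0, -0.0, -0.0], 0.5], [[0.49, -0.98, 0.0], [0.0, -0.0, -0.0], 0.5], [[0.49, -0.98, 0.0], [0.0, -0.0, -0.0], 0.5]]
end err dist 109.3 rot 0.0
```

{"name": "apply_moves", "arguments": {
  "increments": [
    [[0.5,-1,0],[0,0,0],0.5],
    [[0.5,-1,0],[0,0,0],0.5],
    [[0.5,-1,0],[0,0,0],0.5],
    [[0.5,-1,0],[0,0,0],0.5],
    [[0.5,-1,0],[0,0,0],0.5]
  ]
}}

```text
t: 8.43
eef_pos: [576.8, 159.6, 152.0]
tcp_rot: [-1.569, 0.731, -0.941]
ft_force: [0.2, 0.3, -2.7]
opening: 0.145
```

{"name": "apply_moves", "arguments": {
  "increments": [
    [[0.5,-1,0],[0,0,0],0.5],
    [[0.5,-1,0],[0,0,0],0.5],
    [[0.5,-1,0],[0,0,0],0.5],
    [[0.5,-1,0],[0,0,0],0.5],
    [[0.5,-1,0],[0,0,0],0.5]
  ]
}}

```text
t: 9.05
eef_pos: [609.5, 114.4, 173.9]
tcp_rot: [-1.57, 0.731, -0.942]
ft_force: [0.1, -0.6, -2.3]
opening: 0.145
```

Run:
```python
from h import *
T=T_tool(); P=T[:3,3]; print(P)
Rt=tgtR(-54,42)
plan([524,-100.5,95],Rt,0.5,step=25)
```

```text
[609.5 114.4 173.9]
[[[1.45, -0.24, -1.96], [-0.0, 0.0, 0.01], 0.5], [[1.45, -0.24, -1.96], [-0.0, 0.0, 0.01], 0.5], [[1.45, -0.24, -1.96], [-0.0, 0.0, 0.01], 0.5], [[1.45, -0.24, -1.96], [-0.0, 0.0, 0.01], 0.5], [[1.45, -0.24, -1.96], [-0.0, 0.0, 0.01], 0.5]]
[[[1.45, -0.24, -1.95], [-0.0, 0.0, 0.01], 0.5], [[1.45, -0.24, -1.95], [-0.0, 0.0, 0.01], 0.5], [[1.45, -0.24, -1.95], [-0.0, 0.0, 0.01], 0.5], [[1.45, -0.24, -1.95], [-0.0, 0.0, 0.01], 0.5], [[1.45, -0.24, -1.95], [-0.0, 0.0, 0.01], 0.5]]
end err dist 244.4 rot 0.1
```

{"name": "apply_moves", "arguments": {
  "increments": [
    [[1.45,-0.24,-1.95],[0,0,0],0.5],
    [[1.45,-0.24,-1.95],[0,0,0],0.5],
    [[1.45,-0.24,-1.95],[0,0,0],0.5],
    [[1.45,-0.24,-1.95],[0,0,0],0.5],
    [[1.45,-0.24,-1.95],[0,0,0],0.5]
  ]
}}

```text
t: 9.68
eef_pos: [563.9, -0.4, 131.6]
tcp_rot: [-1.57, 0.731, -0.941]
ft_force: [-0.2, -0.3, -2.9]
opening: 0.146
```

{"name": "apply_moves", "arguments": {
  "increments": [
    [[1.45,-0.24,-1.95],[0,0,0],0.5],
    [[1.45,-0.24,-1.95],[0,0,0],0.5],
    [[1.45,-0.24,-1.95],[0,0,0],0.5],
    [[1.45,-0.24,-1.95],[0,0,0],0.5],
    [[1.45,-0.24,-1.95],[0,0,0],0.5]
  ]
}}

```text
t: 10.3
eef_pos: [518.4, -115.6, 89.2]
tcp_rot: [-1.569, 0.731, -0.942]
ft_force: [0.3, -1.0, -1.9]
opening: 0.142
```

Run:
```python
from h import *
T=T_tool(); P=T[:3,3]; print(P)
p,W=cam('side'); show(p,'s3.png'); find(p,W,['lid','lid_knob','board'],n=5)
p,W=cam('top'); find(p,W,['lid','lid_knob','board'],n=5)
Rt=tgtR(-54,42)
plan([524,-100.5,58],Rt,0.5,step=12)
```

```text
[ 518.4 -115.6   89.2]
12 mark_of lid 0.92 [272.9 213.2  -2. ]
12 mark_of lid 0.85 [ 524.5 -125.8   59.1]
12 mark_of lid 0.75 [797.  192.2  -1.8]
12 mark_of lid 0.68 [244.8 407.   -1.6]
12 mark_of lid_knob 0.84 [ 522.4 -120.9  102.5]
12 mark_of lid_knob 0.74 [805.2 192.7  47.7]
12 mark_of board 0.81 [ 529.3 -109.7    1.6]
13 mark_of lid 0.98 [265.8 209.7   4.5]
13 mark_of lid 0.95 [796.5 195.3  -2.8]
13 mark_of lid 0.73 [725.3 -26.3  -4.2]
13 mark_of lid 0.71 [244.4 404.4   0.4]
13 mark_of lid_knob 0.66 [241.1 408.   44.3]
13 mark_of lid_knob 0.64 [796.9 193.4  39.5]
13 mark_of lid_knob 0.56 [ 682.1 -351.     2. ]
[[[0.31, 0.58, 0.23], [-0.0, 0.02, 0.02], 0.5], [[0.31, 0.58, 0.23], [-0.0, 0.02, 0.02], 0.5], [[0.31, 0.58, 0.23], [-0.0, 0.02, 0.02], 0.5], [[0.31, 0.58, 0.23], [-0.0, 0.02, 0.02], 0.5], [[0.31, 0.58, 0.23], [-0.0, 0.02, 0.02], 0.5]]
end err dist 34.9 rot 0.1
```

View pics/s3.png

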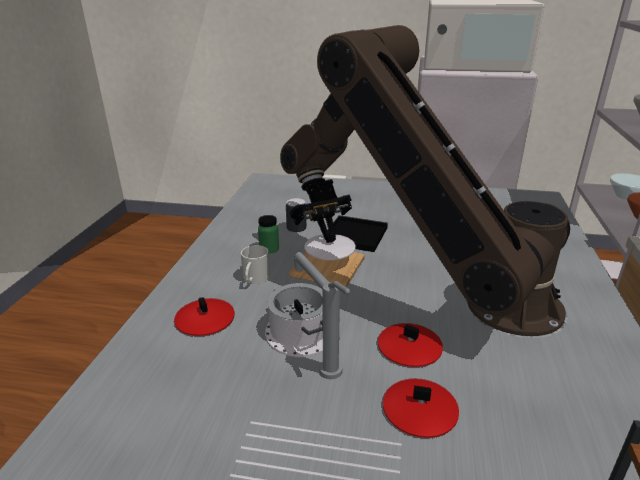

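The lid hangs level over the board at (330,248), and the basket is still in the pot at (298,305). Lowering.

{"name": "apply_moves", "arguments": {
  "increments": [
    [[0.3,0.6,0.23],[0,0,0],0.5],
    [[0.3,0.6,0.23],[0,0,0],0.5],
    [[0.3,0.6,0.23],[0,0,0],0.5],
    [[0.3,0.6,0.23],[0,0,0],0.5],
    [[0.3,0.6,0.23],[0,0,0],0.5]
  ]
}}

```text
t: 11.32
eef_pos: [523.9, -97.6, 55.7]
tcp_rot: [-1.569, 0.731, -0.938]
ft_force: [-0.8, -0.6, -1.4]
opening: 0.147
```

Run:
```python
from h import *
T=T_tool(); P=T[:3,3]; print(P)
plan([P[0],P[1],49.5],tgtR(-54,42),0.5,step=12)
```

```text
[523.9 -97.6  55.7]
[[[0.08, 0.09, -0.0], [0.01, 0.03, 0.03], 0.5], [[0.08, 0.09, -0.0], [0.01, 0.03, 0.03], 0.5], [[0.08, 0.09, -0.0], [0.01, 0.03, 0.03], 0.5], [[0.08, 0.09, -0.0], [0.01, 0.03, 0.03], 0.5], [[0.08, 0.09, -0.0], [0.01, 0.03, 0.03], 0.5]]
end err dist 6.2 rot 0.2
```

{"name": "apply_moves", "arguments": {
  "increments": [
    [[0.08,0.09,0],[0,0,0],0.5],
    [[0.08,0.09,0],[0,0,0],0.5],
    [[0.08,0.09,0],[0,0,0],0.5],
    [[0.08,0.09,0],[0,0,0],0.5],
    [[0.08,0.09,0],[0,0,0],0.5]
  ]
}}

```text
t: 11.95
eef_pos: [523.9, -97.7, 49.1]
tcp_rot: [-1.569, 0.731, -0.939]
ft_force: [-0.4, 0.4, -2.9]
opening: 0.143
```

{"name": "apply_moves", "arguments": {
  "increments": [
    [[0.03,0.03,0],[0,0,0],0.5],
    [[0.03,0.03,0],[0,0,0],0.5],
    [[0.03,0.03,0],[0,0,0],0.5],
    [[0,0,0],[0,0,0],0.5],
    [[0,0,0],[0,0,0],0.5]
  ]
}}

```text
t: 12.58
eef_pos: [524.0, -97.7, 48.5]
tcp_rot: [-1.568, 0.731, -0.938]
ft_force: [-0.2, -0.1, -0.9]
opening: 0.141
```

{"name": "apply_moves", "arguments": {
  "increments": [
    [[0.04,0.04,0],[0,0,0],0.5],
    [[0.04,0.04,0],[0,0,0],0.5],
    [[0,0,0],[0,0,0],2],
    [[0,0,0],[0,0,0],3.5],
    [[0,0,0],[0,0,0],5]
  ]
}}

```text
t: 13.2
eef_pos: [524.1, -97.7, 48.3]
tcp_rot: [-1.568, 0.731, -0.938]
ft_force: [-0.4, -0.3, -0.6]
opening: 0.363
```

{"name": "apply_moves", "arguments": {
  "increments": [
    [[0,0,0],[0,0,0],5],
    [[0,-0.8,0],[0,0,0],5],
    [[0,-1.5,0],[0,0,0],5],
    [[0,-3,0],[0,0,0],5],
    [[0,-4,0],[0,0,0],5]
  ]
}}

```text
t: 13.82
eef_pos: [561.4, -149.4, 119.9]
tcp_rot: [-1.57, 0.734, -0.938]
ft_force: [0.3, 0.1, -0.2]
opening: 0.525
```

Run:
```python
from h import *
T=T_tool(); P=T[:3,3]; print(P)
p,W=cam('side'); find(p,W,['lid','lid_knob','board','basket','basket_bar','pot'],n=5); show(p,'s4.png')
p,W=cam('top'); find(p,W,['lid','lid_knob','board','basket','basket_bar'],n=5)
Rt=tgtR(-54,36); u=np.array([.588,-.809,0]); G=np.array([547,196.5,78])+5*u
print(off(Rt,130),G)
plan([610,0,260],Rt,5.0,step=25)
```

```text
[ 561.4 -149.4  119.9]
14 mark_of lid 0.95 [ 529.1 -106.9   19.8]
14 mark_of lid 0.93 [273.1 209.7  -2.4]
14 mark_of lid 0.81 [244.9 407.8  -1.9]
14 mark_of lid 0.67 [794.4 191.9   0.5]
14 mark_of lid 0.57 [723.8 -21.3  -4.9]
14 mark_of lid_knob 0.89 [242.8 404.4  42.2]
14 mark_of lid_knob 0.72 [274.7 213.8  41.8]
14 mark_of lid_knob 0.71 [803.5 193.4  45.7]
14 mark_of lid_knob 0.64 [ 527.3 -105.3   61.3]
14 mark_of board 0.94 [ 528.2 -113.     3.2]
14 mark_of board 0.19 [ 678.9 -350.5    1. ]
14 mark_of basket 0.92 [545.2 198.6  39. ]
14 mark_of basket_bar 0.94 [547.  196.5  69.8]
14 mark_of basket_bar 0.66 [ 525.6 -104.5   57.6]
14 mark_of basket_bar 0.38 [ 733.2 -186.2   -0.2]
14 mark_of pot 0.92 [543.  193.7   8.9]
15 mark_of lid 0.92 [797.8 193.6  -3. ]
15 mark_of lid 0.8 [267.  213.6   3.9]
15 mark_of lid 0.69 [243.3 404.4  -0.1]
15 mark_of lid_knob 0.95 [797.6 191.8  43.2]
15 mark_of lid_knob 0.9 [272.6 211.3  41.9]
15 mark_of lid_knob 0.57 [243.1 409.6  47. ]
15 mark_of basket 0.74 [549.  198.3  36.2]
15 mark_of basket_bar 0.83 [545.9 194.3  73.6]
[ 44.9 -61.8 105.2] [549.9 192.5  78. ]
[[[-1.62, -0.44, 1.27], [0.01, 0.02, -0.61], 5.0], [[-1.62, -0.46, 1.27], [0.01, 0.02, -0.61], 5.0], [[-1.61, -0.48, 1.27], [0.01, 0.02, -0.61], 5.0], [[-1.61, -0.49, 1.27], [0.01, 0.02, -0.61], 5.0], [[-1.6, -0.51, 1.27], [0.01, 0.02, -0.61], 5.0]]
[[[-1.6, -0.53, 1.27], [0.01, 0.02, -0.61], 5.0], [[-1.59, -0.54, 1.27], [0.01, 0.02, -0.61], 5.0], [[-1.59, -0.56, 1.27], [0.01, 0.02, -0.61], 5.0], [[-1.58, -0.58, 1.27], [0.01, 0.02, -0.61], 5.0], [[-1.58, -0.59, 1.27], [0.01, 0.02, -0.61], 5.0]]
end err dist 210.9 rot 6.1
```

The lid sits at (528,-106,19), about 5 mm from the board centre. On to the basket.

{"name": "apply_moves", "arguments": {
  "increments": [
    [[-1.6,-0.5,1.3],[0,0,-0.6],5],
    [[-1.6,-0.5,1.3],[0,0,-0.6],5],
    [[-1.6,-0.5,1.3],[0,0,-0.6],5],
    [[-1.6,-0.5,1.3],[0,0,-0.6],5],
    [[-1.6,-0.5,1.3],[0,0,-0.6],5]
  ]
}}

```text
t: 15.1
eef_pos: [588.9, -68.8, 195.0]
tcp_rot: [-1.569, 0.678, -0.937]
ft_force: [0.9, 0.3, 0.3]
opening: 0.524
```

{"name": "apply_moves", "arguments": {
  "increments": [
    [[-1.6,-0.5,1.3],[0,0,-0.6],5],
    [[-1.6,-0.5,1.3],[0,0,-0.6],5],
    [[-1.6,-0.5,1.3],[0,0,-0.6],5],
    [[-1.6,-0.5,1.3],[0,0,-0.6],5],
    [[-1.6,-0.5,1.3],[0,0,-0.6],5]
  ]
}}

```text
t: 15.72
eef_pos: [614.3, 14.2, 268.9]
tcp_rot: [-1.569, 0.622, -0.937]
ft_force: [-1.5, -0.3, -0.8]
opening: 0.526
```

Run:
```python
from h import *
T=T_tool(); P=T[:3,3]; print(P)
Rt=tgtR(-54,37); u=np.array([.588,-.809,0]); G=np.array([547,196.5,78])+5*u
plan(G+off(Rt,130-18.8),Rt,5.0,step=28)
```

```text
[614.3  14.2 268.9]
[[[-0.34, 1.5, 0.53], [0.01, 0.03, 0.14], 5.0], [[-0.34, 1.5, 0.53], [0.01, 0.03, 0.14], 5.0], [[-0.33, 1.5, 0.53], [0.01, 0.03, 0.14], 5.0], [[-0.33, 1.5, 0.53], [0.01, 0.03, 0.14], 5.0], [[-0.32, 1.5, 0.53], [0.01, 0.03, 0.14], 5.0]]
[[[-0.32, 1.5, 0.53], [0.01, 0.03, 0.14], 5.0], [[-0.32, 1.5, 0.53], [0.01, 0.03, 0.14], 5.0], [[-0.31, 1.51, 0.53], [0.01, 0.03, 0.14], 5.0], [[-0.31, 1.51, 0.53], [0.01, 0.03, 0.14], 5.0], [[-0.31, 1.51, 0.53], [0.01, 0.03, 0.14], 5.0]]
end err dist 162.6 rot 1.4
```

{"name": "apply_moves", "arguments": {
  "increments": [
    [[-0.33,1.5,0.53],[0,0,0.1],5],
    [[-0.33,1.5,0.53],[0,0,0.1],5],
    [[-0.33,1.5,0.53],[0,0,0.1],5],
    [[-0.33,1.5,0.53],[0,0,0.1],5],
    [[-0.33,1.5,0.53],[0,0,0.1],5]
  ]
}}

```text
t: 16.35
eef_pos: [600.8, 80.5, 213.9]
tcp_rot: [-1.57, 0.632, -0.938]
ft_force: [0.6, 0.6, -0.3]
opening: 0.523
```

{"name": "apply_moves", "arguments": {
  "increments": [
    [[-0.33,1.5,0.53],[0,0,0.1],5],
    [[-0.33,1.5,0.53],[0,0,0.1],5],
    [[-0.33,1.5,0.53],[0,0,0.1],5],
    [[-0.33,1.5,0.53],[0,0,0.1],5],
    [[0,0,0],[0,0,0],5]
  ]
}}

```text
t: 16.98
eef_pos: [589.2, 134.7, 169.5]
tcp_rot: [-1.572, 0.64, -0.938]
ft_force: [0.4, -0.8, 0.6]
opening: 0.525
```

Run:
```python
from h import *
T=T_tool(); print(T[:3,3])
p,W=cam('wrist'); find(p,W,['basket','basket_bar','pot','nozzle'])
im=p['img'][:,:,::-1].copy(); c=np.array([547,196.5,82])
for az,col in ((-54,(0,255,0)),(-64,(0,255,255)),(-44,(255,255,0))):
  u=np.array([np.cos(np.radians(az)),np.sin(np.radians(az)),0]); v=np.array([-u[1],u[0],0])
  for a in(-17,17):
    for b in (-5,5): cv2.circle(im,tuple(px(p,W,c+a*u+b*v).astype(int)),2,col,-1)
cv2.imwrite('pics/w5.png',cv2.resize(im[100:340,160:480],None,fx=2.5,fy=2.5))
```

```text
[589.2 134.7 169.5]
16 mark_of basket 0.85 [547.5 192.7  36. ]
16 mark_of basket 0.18 [538.6 203.8 188.4]
16 mark_of nozzle 0.55 [541.1 203.6 189. ]
```

View pics/w5.png

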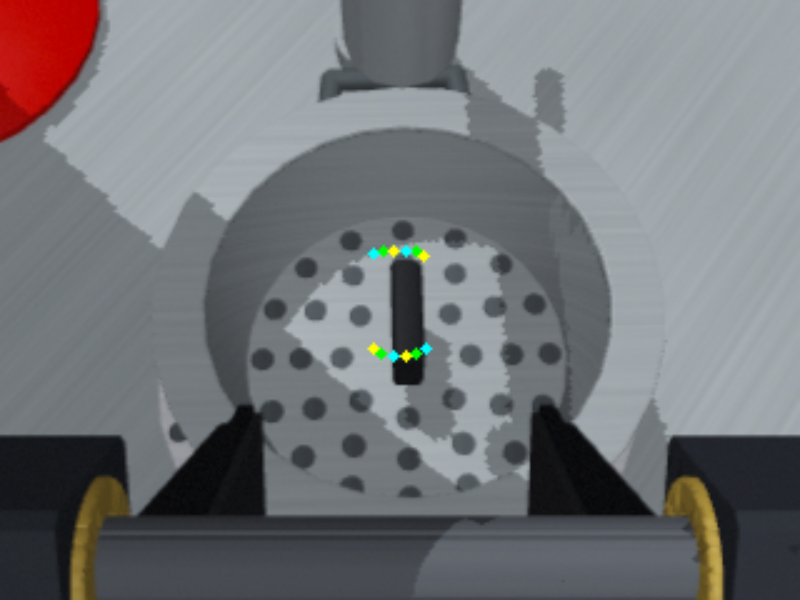

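The bar at (407,320) in the crop is aligned with the tool, and it sits about 1.3 mm right of and 2 mm nearer than the model. I'll correct for that and go in.

Run:
```python
from h import *
Rt=tgtR(-54,37); u=np.array([.588,-.809,0]); G=np.array([549.2,195.6,75])+3*u
plan(G+off(Rt,-18.8),Rt,5.0,step=14)
```

```text
[[[-0.0, 1.38, 0.04], [0.01, 0.02, 0.04], 5.0], [[-0.0, 1.38, 0.04], [0.01, 0.02, 0.04], 5.0], [[-0.0, 1.38, 0.04], [0.01, 0.02, 0.04], 5.0], [[-0.0, 1.38, 0.04], [0.01, 0.02, 0.04], 5.0], [[-0.0, 1.38, 0.04], [0.01, 0.02, 0.04], 5.0]]
[[[0.0, 1.38, 0.04], [0.01, 0.02, 0.04], 5.0], [[0.0, 1.38, 0.04], [0.01, 0.02, 0.04], 5.0], [[0.0, 1.38, 0.04], [0.01, 0.02, 0.04], 5.0], [[0.0, 1.38, 0.04], [0.01, 0.02, 0.04], 5.0], [[0.0, 1.38, 0.04], [0.01, 0.02, 0.04], 5.0]]
end err dist 138.1 rot 0.4
```

{"name": "apply_moves", "arguments": {
  "increments": [
    [[0,1.4,0.04],[0,0,0],5],
    [[0,1.4,0.04],[0,0,0],5],
    [[0,1.4,0.04],[0,0,0],5],
    [[0,1.4,0.04],[0,0,0],5],
    [[0,1.4,0.04],[0,0,0],5]
  ]
}}

```text
t: 17.85
eef_pos: [565.7, 169.9, 110.9]
tcp_rot: [-1.569, 0.638, -0.939]
ft_force: [0.6, 1.1, 0.5]
opening: 0.53
```

{"name": "apply_moves", "arguments": {
  "increments": [
    [[0,1.4,0.04],[0,0,0],5],
    [[0,1.4,0.04],[0,0,0],5],
    [[0,1.4,0.04],[0,0,0],5],
    [[0,1.2,0.04],[0,0,0],5],
    [[0,1,0.04],[0,0,0],5]
  ]
}}

```text
t: 18.48
eef_pos: [543.1, 204.5, 55.4]
tcp_rot: [-1.57, 0.638, -0.939]
ft_force: [0.2, 0.6, 0.8]
opening: 0.525
```

Run:
```python
from h import *
T=T_tool(); print(T[:3,3],readout.state()['ft_force'])
Rt=tgtR(-54,37); u=np.array([.588,-.809,0]); G=np.array([549.2,195.6,75])+3*u
plan(G+off(Rt,-18.8),Rt,5.0,step=14)
```

```text
[543.1 204.5  55.4] [0.2 0.6 0.8]
[[[-0.01, -0.1, -0.01], [0.01, 0.03, 0.08], 5.0], [[-0.01, -0.1, -0.01], [0.01, 0.03, 0.08], 5.0], [[-0.01, -0.1, -0.01], [0.01, 0.03, 0.08], 5.0], [[-0.02, -0.1, -0.01], [0.01, 0.03, 0.08], 5.0], [[-0.02, -0.1, -0.01], [0.01, 0.03, 0.08], 5.0]]
end err dist 5.2 rot 0.4
```

{"name": "apply_moves", "arguments": {
  "increments": [
    [[0,-0.25,0],[0,0,0],5],
    [[0,-0.25,0],[0,0,0],5],
    [[0,0,0],[0,0,0],3],
    [[0,0,0],[0,0,0],0.3],
    [[0,0,0],[0,0,0],0.3]
  ]
}}

```text
t: 19.1
eef_pos: [545.6, 201.7, 60.2]
tcp_rot: [-1.569, 0.638, -0.939]
ft_force: [0.0, 0.2, 0.0]
opening: 0.269
```

{"name": "apply_moves", "arguments": {
  "increments": [
    [[0,0,0],[0,0,0],0.3],
    [[0,0,0],[0,0,0],0.3],
    [[0,0,0],[0,0,0],0.3],
    [[0,0,0],[0,0,0],0.3],
    [[0,0,0],[0,0,0],0.3]
  ]
}}

```text
t: 19.73
eef_pos: [545.5, 201.6, 60.2]
tcp_rot: [-1.569, 0.638, -0.939]
ft_force: [0.1, -0.3, 0.7]
opening: 0.102
```

Run:
```python
from h import *
T=T_tool(); Rt=T[:3,:3]; P=T[:3,3]; u=np.array([.588,-.809,0]); print(P)
plan(P+[0,0,20]+2*u,Rt,0.3)
plan(P+[0,0,50]+6*u,Rt,0.3,step=7)
```

```text
[545.5 201.6  60.2]
[[[-0.21, -0.35, 0.0], [0.0, 0.0, 0.0], 0.3], [[-0.21, -0.35, 0.0], [0.0, 0.0, 0.0], 0.3], [[-0.21, -0.35, 0.0], [0.0, 0.0, 0.0], 0.3], [[-0.21, -0.35, 0.0], [0.0, 0.0, 0.0], 0.3], [[-0.21, -0.35, 0.0], [0.0, 0.0, 0.0], 0.3]]
end err dist 20.1 rot 0.0
[[[-0.25, -0.44, 0.0], [0.0, 0.0, 0.0], 0.3], [[-0.25, -0.44, 0.0], [0.0, 0.0, 0.0], 0.3], [[-0.25, -0.44, 0.0], [0.0, 0.0, 0.0], 0.3], [[-0.25, -0.44, 0.0], [0.0, 0.0, 0.0], 0.3], [[-0.25, -0.44, 0.0], [0.0, 0.0, 0.0], 0.3]]
[[[-0.25, -0.44, 0.0], [0.0, 0.0, 0.0], 0.3], [[-0.25, -0.44, 0.0], [0.0, 0.0, 0.0], 0.3], [[-0.25, -0.44, 0.0], [0.0, 0.0, 0.0], 0.3], [[-0.25, -0.44, 0.0], [0.0, 0.0, 0.0], 0.3], [[-0.25, -0.44, 0.0], [0.0, 0.0, 0.0], 0.3]]
end err dist 50.4 rot 0.0
```

{"name": "apply_moves", "arguments": {
  "increments": [
    [[-0.21,-0.35,0],[0,0,0],0.3],
    [[-0.21,-0.35,0],[0,0,0],0.3],
    [[-0.21,-0.35,0],[0,0,0],0.3],
    [[-0.21,-0.35,0],[0,0,0],0.3],
    [[-0.21,-0.35,0],[0,0,0],0.3]
  ]
}}

```text
t: 20.35
eef_pos: [546.6, 199.8, 81.5]
tcp_rot: [-1.569, 0.637, -0.939]
ft_force: [0.4, -0.2, -2.4]
opening: 0.102
```

Run:
```python
from h import *
print(readout.state()['eef_pos'])
p,W=cam('side'); find(p,W,['basket','basket_bar','pot'],n=2); show(p,'s6.png')
```

```text
[546.6 199.8  81.5]
17 mark_of basket 0.87 [546.4 196.1  57.5]
17 mark_of basket_bar 0.72 [542.8 197.1   7.9]
17 mark_of basket_bar 0.61 [548.1 195.1  93.2]
17 mark_of pot 0.77 [540.5 193.4  10.9]
17 mark_of pot 0.34 [ 526.3 -103.2   60.1]
```

The basket comes up and the pot stays. Lifting further.

{"name": "apply_moves", "arguments": {
  "increments": [
    [[-0.25,-0.44,0],[0,0,0],0.3],
    [[-0.25,-0.44,0],[0,0,0],0.3],
    [[-0.25,-0.44,0],[0,0,0],0.3],
    [[-0.25,-0.44,0],[0,0,0],0.3],
    [[-0.25,-0.44,0],[0,0,0],0.3]
  ]
}}

```text
t: 21.18
eef_pos: [548.3, 197.2, 107.7]
tcp_rot: [-1.57, 0.638, -0.94]
ft_force: [-0.6, 0.2, -1.8]
opening: 0.102
```

{"name": "apply_moves", "arguments": {
  "increments": [
    [[-0.25,-0.44,0],[0,0,0],0.3],
    [[-0.25,-0.44,0],[0,0,0],0.3],
    [[-0.25,-0.44,0],[0,0,0],0.3],
    [[0,0,0],[0,0,0],0.3],
    [[0,0,0],[0,0,0],0.3]
  ]
}}

```text
t: 21.8
eef_pos: [549.5, 195.5, 124.3]
tcp_rot: [-1.57, 0.637, -0.939]
ft_force: [-0.3, 0.1, -2.2]
opening: 0.104
```

Run:
```python
from h import *
T=T_tool(); Rt=T[:3,:3]; P=T[:3,3]; u=np.array([.588,-.809,0]); print(P)
p,W=cam('side'); find(p,W,['basket','basket_bar','pot'],n=2); show(p,'s6.png')
plan(P+[0,0,45]+100*u,Rt,0.3,step=21)
```

```text
[549.5 195.5 124.3]
18 mark_of basket 0.79 [547.6 193.5 102.2]
18 mark_of basket_bar 0.68 [553.7 187.4 137.5]
18 mark_of pot 0.74 [542.3 196.    8.5]
[[[0.54, -0.96, -0.0], [0.0, -0.0, -0.0], 0.3], [[0.54, -0.96, -0.0], [0.0, -0.0, -0.0], 0.3], [[0.54, -0.96, -0.0], [0.0, -0.0, -0.0], 0.3], [[0.54, -0.96, -0.0], [0.0, -0.0, -0.0], 0.3], [[0.54, -0.96, -0.0], [0.0, -0.0, -0.0], 0.3]]
[[[0.54, -0.96, -0.0], [0.0, -0.0, -0.0], 0.3], [[0.54, -0.96, -0.0], [0.0, -0.0, -0.0], 0.3], [[0.54, -0.96, -0.0], [0.0, -0.0, -0.0], 0.3], [[0.54, -0.96, -0.0], [0.0, -0.0, -0.0], 0.3], [[0.54, -0.96, -0.0], [0.0, -0.0, -0.0], 0.3]]
end err dist 109.7 rot 0.0
```

View pics/s6.png

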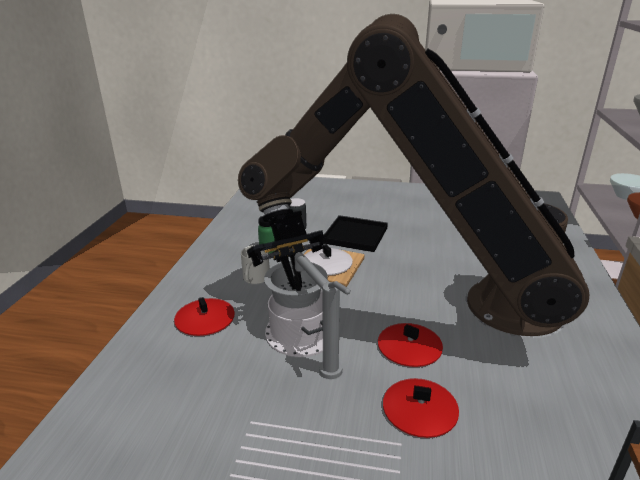

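The basket is level and clear of the pot rim, and the pot hasn't moved. Moving away.

{"name": "apply_moves", "arguments": {
  "increments": [
    [[0.54,-0.96,0],[0,0,0],0.3],
    [[0.54,-0.96,0],[0,0,0],0.3],
    [[0.54,-0.96,0],[0,0,0],0.3],
    [[0.54,-0.96,0],[0,0,0],0.3],
    [[0.54,-0.96,0],[0,0,0],0.3]
  ]
}}

```text
t: 22.62
eef_pos: [581.3, 151.9, 148.1]
tcp_rot: [-1.57, 0.637, -0.94]
ft_force: [-0.1, 0.3, -2.1]
opening: 0.106
```

{"name": "apply_moves", "arguments": {
  "increments": [
    [[0.54,-0.96,0],[0,0,0],0.3],
    [[0.54,-0.96,0],[0,0,0],0.3],
    [[0.54,-0.96,0],[0,0,0],0.3],
    [[0.54,-0.96,0],[0,0,0],0.3],
    [[0.54,-0.96,0],[0,0,0],0.3]
  ]
}}

```text
t: 23.25
eef_pos: [613.0, 108.3, 172.1]
tcp_rot: [-1.57, 0.637, -0.94]
ft_force: [-0.6, 0.8, -1.7]
opening: 0.103
```

Run:
```python
from h import *
T=T_tool(); P=T[:3,3]; print(P, readout.state()['joints'])
# basket origin rel TCP: initial basket (549.2,195.6,38) vs TCP (545.5,201.6,60.2) -> (+3.7,-6,-22)
plan([468,-323,150],tgtR(-54,37),0.3,step=31)
```

```text
[613.  108.3 172.1] [-0.1  0.7  1.4  0.4  1.5 -0.9]
[[[1.5, -0.93, -2.48], [0.0, 0.01, 0.03], 0.3], [[1.5, -0.93, -2.48], [0.0, 0.01, 0.03], 0.3], [[1.5, -0.93, -2.48], [0.0, 0.01, 0.03], 0.3], [[1.49, -0.93, -2.48], [0.0, 0.01, 0.03], 0.3], [[1.49, -0.93, -2.47], [0.0, 0.01, 0.03], 0.3]]
[[[1.49, -0.93, -2.47], [0.0, 0.01, 0.03], 0.3], [[1.49, -0.93, -2.47], [0.0, 0.01, 0.03], 0.3], [[1.49, -0.93, -2.47], [0.0, 0.01, 0.03], 0.3], [[1.49, -0.93, -2.47], [0.0, 0.01, 0.03], 0.3], [[1.49, -0.93, -2.47], [0.0, 0.01, 0.03], 0.3]]
[[[1.49, -0.94, -2.47], [0.0, 0.01, 0.03], 0.3], [[1.49, -0.94, -2.47], [0.0, 0.01, 0.03], 0.3], [[1.49, -0.94, -2.47], [0.0, 0.01, 0.03], 0.3], [[1.49, -0.94, -2.47], [0.0, 0.01, 0.03], 0.3], [[1.49, -0.94, -2.47], [0.0, 0.01, 0.03], 0.3]]
end err dist 455.6 rot 0.5
```

{"name": "apply_moves", "arguments": {
  "increments": [
    [[1.5,-0.93,-2.48],[0,0,0],0.3],
    [[1.5,-0.93,-2.48],[0,0,0],0.3],
    [[1.5,-0.93,-2.48],[0,0,0],0.3],
    [[1.5,-0.93,-2.48],[0,0,0],0.3],
    [[1.5,-0.93,-2.48],[0,0,0],0.3]
  ]
}}

```text
t: 23.88
eef_pos: [565.1, -40.3, 165.6]
tcp_rot: [-1.568, 0.637, -0.937]
ft_force: [0.6, -0.2, -1.5]
opening: 0.102
```

{"name": "apply_moves", "arguments": {
  "increments": [
    [[1.5,-0.93,-2.48],[0,0,0],0.3],
    [[1.5,-0.93,-2.48],[0,0,0],0.3],
    [[1.5,-0.93,-2.48],[0,0,0],0.3],
    [[1.5,-0.93,-2.48],[0,0,0],0.3],
    [[1.5,-0.93,-2.48],[0,0,0],0.3]
  ]
}}

```text
t: 24.5
eef_pos: [516.2, -190.9, 159.0]
tcp_rot: [-1.568, 0.636, -0.937]
ft_force: [0.4, -0.5, -1.9]
opening: 0.102
```

{"name": "apply_moves", "arguments": {
  "increments": [
    [[1.5,-0.93,-2.48],[0,0,0],0.3],
    [[1.5,-0.93,-2.48],[0,0,0],0.3],
    [[1.5,-0.93,-2.48],[0,0,0],0.3],
    [[1.1,-0.7,-1.8],[0,0,0],0.3],
    [[0,0,0],[0,0,0],0.3]
  ]
}}

```text
t: 25.12
eef_pos: [479.0, -305.3, 153.9]
tcp_rot: [-1.567, 0.635, -0.94]
ft_force: [-0.8, 0.7, -2.2]
opening: 0.105
```

Run:
```python
from h import *
T=T_tool(); P=T[:3,3]; print(P, readout.state()['joints'])
p,W=cam('side'); find(p,W,['basket','basket_bar','tray','lid'],n=3)
plan([468,-323,60],tgtR(-54,37),0.3,step=19)
```

```text
[ 479.  -305.3  153.9] [-0.7  0.7  1.4  0.1  1.6 -1.4]
19 mark_of basket 0.58 [ 479.3 -308.4  132.3]
19 mark_of basket_bar 0.59 [ 486.  -309.   165.6]
19 mark_of tray 0.65 [ 465.4 -332.6   -0.1]
19 mark_of lid 0.97 [ 529.1 -107.7   21. ]
19 mark_of lid 0.87 [242.4 406.8  -0.3]
19 mark_of lid 0.7 [794.  192.2  -1.6]
[[[0.63, 0.7, -0.21], [-0.0, 0.02, 0.06], 0.3], [[0.63, 0.7, -0.21], [-0.0, 0.02, 0.06], 0.3], [[0.63, 0.7, -0.21], [-0.0, 0.02, 0.06], 0.3], [[0.63, 0.7, -0.21], [-0.0, 0.02, 0.06], 0.3], [[0.63, 0.7, -0.21], [-0.0, 0.02, 0.06], 0.3]]
[[[0.64, 0.7, -0.21], [-0.0, 0.02, 0.06], 0.3], [[0.64, 0.7, -0.21], [-0.0, 0.02, 0.06], 0.3], [[0.64, 0.7, -0.21], [-0.0, 0.02, 0.06], 0.3], [[0.64, 0.7, -0.21], [-0.0, 0.02, 0.06], 0.3], [[0.64, 0.7, -0.21], [-0.0, 0.02, 0.06], 0.3]]
end err dist 97.0 rot 0.6
```

{"name": "apply_moves", "arguments": {
  "increments": [
    [[0.63,0.7,-0.21],[0,0,0],0.3],
    [[0.63,0.7,-0.21],[0,0,0],0.3],
    [[0.63,0.7,-0.21],[0,0,0],0.3],
    [[0.63,0.7,-0.21],[0,0,0],0.3],
    [[0.63,0.7,-0.21],[0,0,0],0.3]
  ]
}}

```text
t: 26.0
eef_pos: [474.2, -312.4, 104.1]
tcp_rot: [-1.567, 0.636, -0.935]
ft_force: [-0.2, -0.2, -2.4]
opening: 0.104
```

{"name": "apply_moves", "arguments": {
  "increments": [
    [[0.63,0.7,-0.21],[0,0,0],0.3],
    [[0.63,0.7,-0.21],[0,0,0],0.3],
    [[0.63,0.7,-0.21],[0,0,0],0.3],
    [[0.63,0.7,-0.21],[0,0,0],0.3],
    [[0,0,0],[0,0,0],0.3]
  ]
}}

```text
t: 26.62
eef_pos: [469.0, -320.9, 63.0]
tcp_rot: [-1.567, 0.637, -0.936]
ft_force: [-0.2, -0.1, -2.0]
opening: 0.106
```

Run:
```python
from h import *
T=T_tool(); P=T[:3,3]; print(P)
p,W=cam('side'); find(p,W,['basket','basket_bar','tray'],n=3); show(p,'s7.png')
plan([467,-324,31],tgtR(-54,37),0.3,step=19)
```

```text
[ 469.  -320.9   63. ]
20 mark_of basket 0.95 [ 471.  -324.1   39.5]
20 mark_of basket 0.53 [ 731.1 -187.    -2.2]
20 mark_of basket_bar 0.87 [ 469.5 -326.3   74.7]
20 mark_of tray 0.9 [ 468.6 -332.3    2.9]
[[[0.41, 0.52, -0.08], [0.0, 0.07, 0.12], 0.3], [[0.41, 0.52, -0.08], [0.0, 0.07, 0.12], 0.3], [[0.41, 0.52, -0.08], [0.0, 0.07, 0.12], 0.3], [[0.41, 0.52, -0.08], [0.0, 0.07, 0.12], 0.3], [[0.41, 0.52, -0.08], [0.0, 0.07, 0.12], 0.3]]
end err dist 33.3 rot 0.7
```

View pics/s7.png

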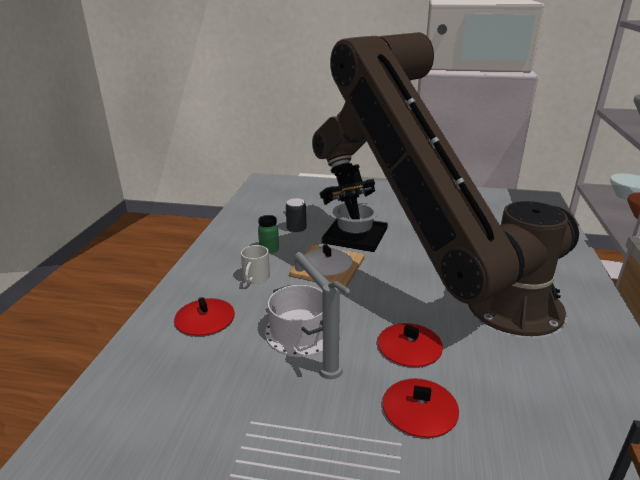

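The basket hangs level over the tray at (355,222), the lid is on the board, and the pot is in place. Lowering.

{"name": "apply_moves", "arguments": {
  "increments": [
    [[0.4,0.5,-0.08],[0,0,0],0.3],
    [[0.4,0.5,-0.08],[0,0,0],0.3],
    [[0.4,0.5,-0.08],[0,0,0],0.3],
    [[0.35,0.45,-0.08],[0,0,0],0.3],
    [[0.2,0.3,0],[0,0,0],0.3]
  ]
}}

```text
t: 27.45
eef_pos: [467.5, -323.6, 34.0]
tcp_rot: [-1.566, 0.634, -0.935]
ft_force: [-0.4, 0.6, -2.1]
opening: 0.103
```

{"name": "apply_moves", "arguments": {
  "increments": [
    [[0.03,0.04,0],[0,0,0],0.3],
    [[0.03,0.04,0],[0,0,0],0.3],
    [[0.03,0.04,0],[0,0,0],0.3],
    [[0.03,0.04,0],[0,0,0],0.3],
    [[0,0,0],[0,0,0],0.3]
  ]
}}

```text
t: 28.08
eef_pos: [467.6, -323.7, 32.0]
tcp_rot: [-1.566, 0.634, -0.935]
ft_force: [-1.0, -0.1, -2.0]
opening: 0.106
```

{"name": "apply_moves", "arguments": {
  "increments": [
    [[0.05,0.07,0],[0,0,0],0.3],
    [[0.05,0.07,0],[0,0,0],0.3],
    [[0.05,0.07,0],[0,0,0],0.3],
    [[0.05,0.07,0],[0,0,0],0.3],
    [[0,0,0],[0,0,0],0.3]
  ]
}}

```text
t: 28.7
eef_pos: [467.6, -323.6, 28.4]
tcp_rot: [-1.566, 0.634, -0.935]
ft_force: [-0.1, -0.2, -1.6]
opening: 0.1
```

{"name": "apply_moves", "arguments": {
  "increments": [
    [[0.03,0.04,0],[0,0,0],0.3],
    [[0.03,0.04,0],[0,0,0],0.3],
    [[0,0,0],[0,0,0],0.3],
    [[0,0,0],[0,0,0],0.3],
    [[0,0,0],[0,0,0],0.3]
  ]
}}

```text
t: 29.32
eef_pos: [467.6, -323.6, 27.4]
tcp_rot: [-1.566, 0.634, -0.935]
ft_force: [-0.7, 0.0, -1.9]
opening: 0.105
```

{"name": "apply_moves", "arguments": {
  "increments": [
    [[0.03,0.04,0],[0,0,0],0.3],
    [[0.03,0.04,0],[0,0,0],0.3],
    [[0.03,0.04,0],[0,0,0],0.3],
    [[0,0,0],[0,0,0],0.3],
    [[0,0,0],[0,0,0],0.3]
  ]
}}

```text
t: 29.95
eef_pos: [467.7, -323.6, 27.2]
tcp_rot: [-1.566, 0.634, -0.935]
ft_force: [0.2, -0.1, 0.9]
opening: 0.104
```

{"name": "apply_moves", "arguments": {
  "increments": [
    [[0,0,0],[0,0,0],1.5],
    [[0,0,0],[0,0,0],3],
    [[0,0,0],[0,0,0],4.5],
    [[0,0,0],[0,0,0],5],
    [[0,0,0],[0,0,0],5]
  ]
}}

```text
t: 30.58
eef_pos: [467.7, -323.6, 26.6]
tcp_rot: [-1.566, 0.634, -0.935]
ft_force: [1.1, 0.4, 0.2]
opening: 0.499
```

{"name": "apply_moves", "arguments": {
  "increments": [
    [[0,-0.5,0],[0,0,0],5],
    [[0,-1,0],[0,0,0],5],
    [[0,-2,0],[0,0,0],5],
    [[0,-3,0],[0,0,0],5],
    [[0,-4,0],[0,0,0],5]
  ]
}}

```text
t: 31.2
eef_pos: [505.0, -375.1, 113.9]
tcp_rot: [-1.567, 0.638, -0.935]
ft_force: [0.6, -1.1, 0.1]
opening: 0.528
```

{"name": "apply_moves", "arguments": {
  "increments": [
    [[0,-3,0],[0,0,0],5],
    [[0,-3,0],[0,0,0],5],
    [[0,-2,0],[0,0,0],5],
    [[0,0,0],[0,0,0],5],
    [[0,0,0],[0,0,0],5]
  ]
}}

```text
t: 31.82
eef_pos: [534.7, -416.7, 184.7]
tcp_rot: [-1.566, 0.631, -0.935]
ft_force: [1.4, -0.2, 1.3]
opening: 0.528
```

Run:
```python
from h import *
print(readout.state()['eef_pos'],readout.state()['ft_force'])
p,W=cam('side'); find(p,W,['basket','basket_bar','tray','lid','pot','mug','jar','canister'],n=2); show(p,'s8.png')
p,W=cam('top'); find(p,W,['basket','tray','board','mug','jar','canister'],n=2)
cv2.imwrite('pics/s8.png',cv2.resize(cv2.imread('pics/s8.png')[170:390,200:460],None,fx=2.5,fy=2.5))
```

```text
[ 534.7 -416.7  184.7] [ 1.4 -0.2  1.3]
21 mark_of basket 0.86 [ 466.1 -326.     3.4]
21 mark_of basket_bar 0.66 [ 467.8 -330.6   37.2]
21 mark_of lid 0.8 [ 529.5 -106.7   15.4]
21 mark_of lid 0.75 [244.7 406.5  -3.2]
21 mark_of pot 0.69 [544.7 195.8   9.4]
21 mark_of mug 0.92 [722.4 -25.5  -4.1]
21 mark_of mug 0.67 [ 676.5 -350.1   -0.5]
21 mark_of canister 0.9 [ 674.8 -351.2    2.7]
21 mark_of canister 0.24 [ 468.1 -328.3   40. ]
22 mark_of mug 0.67 [724.3 -26.4  -1.2]
22 mark_of jar 0.83 [ 732.6 -189.8   -1.3]
22 mark_of jar 0.55 [547.9 201.6   3.8]
22 mark_of canister 0.6 [ 682.7 -351.8    0.4]
```

View pics/s8.png

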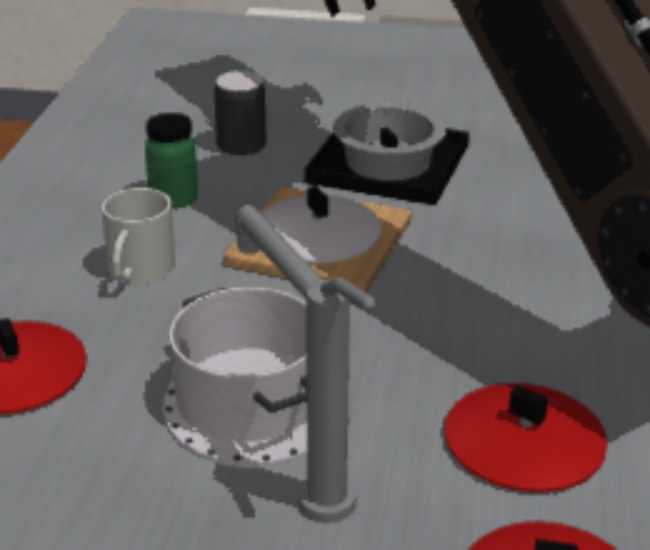

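The basket stands upright in the tray and the lid lies flat on the board. The pot and the bystanders haven't moved, and the arm is clear. Handing in.

```bash
python3 -c "
from h import *
print(env.job_done(), readout.state()['t'])"
```

```text
the job is handed in; nothing more can be done
the job is handed in; nothing more can be done
```

I took the steamer apart and handed the job in after about 32 s of the 72 s allowed; the hand-in reports no verdict. The gripper leaned 42° for the lid and 37° for the basket, coming from the side away from the tap's column.

**Last checks (camera estimates are good to about 4 mm):**
- **Lid:** it lies flat, knob up, about 5 mm from the board's centre. Its height read 15–21 mm over the last few looks, where 18 mm is expected.
- **Basket:** it stands upright in the tray, about 5 mm from the tray's centre. Its height read 3.4 mm against the tray floor's 5 mm.
- **Pot:** it is still at its starting place, within measuring error.
- **Mug, jar and canister:** all three are within about 5 mm of where they started.
- **Arm:** it is clear of everything, and the wrist force never read more than about 3 N.

**Gaps in the last look:** the top camera did not find the basket, tray or board. Their placement rests on the side camera, its last picture and earlier measurements.

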